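Open the flat tool chest and put the hole punch away in it

TASK

Get the flat wooden tool chest ready for the craft class: lift its lid by the steel pull all the way until the hinge meets its stop, and leave it standing open there. Then reach in under the leaning lid and lay the hole punch flat in the wide bay of the chest, without dropping it from a height, and leave the other things on the table where they are.

Things in the scene. Friction and masses are not known exactly. Their poses are not given: they have to be found in the camera images.
- chest: Flat open wooden tool chest, 200 (x) x 220 (y) x 36 mm high, fixed to the table; walls 6 mm, floor 5 mm thick. Origin: centre of its underside. x points from its front (the side with the pull, toward the robot) to its hinged back, y to its left, z up. A 25 mm high, 5 mm thick divider from front to back splits it into a wide left bay and a narrow right bay (scissors are fixed in the narrow one). The lid lies 2 mm above the walls when shut.
- bay (a point): Centre of the floor of the wide left bay, 5 mm above the table. The bay measures 188 (chest x) x 128 mm (chest y); axes as the chest's.
- chest_lid (a joint): Angle of the chest's lid in rad: 0 shut, grows as the front edge rises, stop at 0.95 (about 54 degrees). The lid may start a little ajar. The hinge is stiff (0.35 N m friction): the lid, 0.2 kg, stays at whatever angle it is left. Lid panel: wood, 206 (front to back) x 226 x 7 mm. At its stop it still leans over the chest, so there is no room for an upright gripper above the bay.
- pull (a point): Middle of the lid's steel pull: a round bar 14 mm thick and 50 mm long, parallel to chest y, held by two struts 34 mm out from the lid's front edge. Its ends are free, so it can be gripped end to end (50 mm along chest y) and turns between the fingers as the lid swings. About 42 mm above the table with the lid shut. Axes as the lid's (x toward the hinge); the point lies 240 mm from the hinge axis toward -x of the lid and 3.5 mm above it.
- hinge (a point): Middle of the lid's hinge axis at the top of the chest's back, 38 mm above the table, 103 mm behind the chest's centre; the axis runs along chest y.
- hole_punch: Single hole punch: pliers 142 mm long, 52 mm wide, 16 mm high, lying on their side on the table, 0.12 kg, with two thick teal handles and a metal jaw; starts with the handles roughly toward the robot. Origin: centre of its underside. y runs along it from the jaw to the handle ends, x across it, z up. Its handles do not move.
- handles (a point): Point in the middle between the two handles of the hole punch, 30 mm from its centre toward the handle ends and 8 mm above its underside: here it is 52 mm wide across the handles (punch x). Axes as the punch's.
- gold_thread_cone: Bystander: upright cone of gold thread, 62 mm wide at the foot, 150 mm high. Origin: centre of its underside.
- crochet_ball: Bystander: ball of white crochet cotton, about 85 mm wide, 79 mm high. Origin: centre of its underside.
- lizard_black: Bystander: flat black bead lizard, 94 x 162 x 9 mm. Origin: middle of its underside.

How it is judged:
By the outcome, as a careful person would: the job done as asked, in the order asked, and still so for the second after the job is handed in, with the robot touching nothing.
It also fails if it takes over 54 s, if anything falls off the work surface, if the arm or the gripper's body presses on something with over 40 N, if the wrist force passes 120 N, or if a joint passes its speed limit or range.

ROBOT

A 7-joint arm with a two-finger parallel gripper is mounted at the origin on a cart in front of the work surface, level with it; the furniture and walls round the work are solid. World frame = base frame: x ahead of the robot, y to its left, z up, the work surface at z = 0. Lengths are in mm, angles in rad, forces in N, time in s.
With the tool pointing down it reaches from about 400 to 875 mm from the base axis. Payload 4.4 kg.
Tool frame: the origin (TCP) lies midway between the tips of the shut fingers; the grasp point (between the pads) lies 19 mm behind it (ctrl.grip_point_offset is the distance from the TCP to the grasp point, in mm); z points along the fingers, y is the direction in which the jaws open and shut (so a half turn about z gives the same grasp; the last joint's range is limited). The gripper opens to 85 mm and grips with 20 to 120 N. Pads are 22 mm wide; open, the fingers measure 114 mm over their backs; the gripper's body (76 mm by 85 mm) begins 54 mm behind the grasp point. The pads swing forward as they close: fully open they stand 13 mm farther back than shut.
Start: joints at [1.231, 0.628, 0.038, 1.517, -0.027, 0.996, -0.02], TCP at [175.782, -625.794, 231.313] pointing down, gripper open.
Joint ranges: [-3.06, 3.06], [-0.37, 2.12], [-1.25, 1.32], [0.18, 2.47], [-1.1, 4.24], [0.23, 1.98], [-2.94, 2.94]. Speed limits (rad/s): [2.57, 2.57, 3.14, 3.14, 3.14, 3.14, 3.14].

INTERFACE

Orientations are given as [roll, pitch, yaw] about the fixed x, y, z axes, in that order (R = Rz(yaw) Ry(pitch) Rx(roll)).
In Python, from cell import ctrl, imaging, models gives the robot as it stands. The module is installed in compiled form; this text tells all that it offers.
- The arm moves only by the tool drive_tool, never from a script. Its argument "deltas" is text: rows parted by semicolons, each of 5 numbers parted by spaces: the shift along the tool's x, y, z in m, then the turn about the tool's z in degrees, then the finger opening in m, from 0 to 0.0854. A call has 1 to 12 rows; each row is the pose to reach, as a shift and turn from the pose commanded when the call began, along the tool's axes at that moment; what a row does not reach only later rows make up. A row lasts 1/8 s, in which the tool goes at most 62.5 mm and 10.7 degrees, less where a joint would pass 70% of its speed; a pose out of reach is approached as far as the arm can. A call with a gripper value outside its range is refused whole. The fingers move at their own pace and stop on an object; the grip force is fixed at half the most. Time passes only in rows, so rows that repeat a pose let the fingers close. It gives the time, the measured TCP pose, the force and the opening at its end, in the units of the state.
- ctrl.read_state(): the state, without advancing time (a new reading comes with each control period).
- imaging.get_image(name): name is "side" or "top" or "wrist"; returns a dict with "color" (420x560x3 uint8, red, green, blue), "range_z" (420x560 float32, mm along the optical axis (not along the pixel's ray), 0 where there is no reading), "vfov" (degrees; the focal length in pixels is half the picture's height over the tangent of half this angle, whatever the lens; pixels are square), "cx", "cy" (the principal point, pixels), "k1" (the pictures are not rectified: a ray, as slopes to the right and down, at radius r is drawn at 1 + k1 r^2 times it, then the intrinsics apply), "extrinsics" (4x4, takes a point from camera to world coordinates). Camera axes: x right, y down, z forward; pixel columns grow to the right and rows downward; lengths in mm; the calibration is good to about 2 mm. A picture is of the moment at which its call begins.
- ctrl.finish_job(): hands the job in, once; it reports no verdict.
Trained networks look in a picture, given as the dict that the camera call returned (one of the last four; its "shot" number tells which), for a name from the list of things; names that differ only in an ending like _2 or _b are one class to them, and where a whole thing is asked for, a point or a joint stands for the part that bears it (a point fixed in the world has none). Each returns a list of dicts, best first, with "score" (0 to 1); they miss things now and then, are a little off and sometimes report something else, mostly with a low value. They report only what shows in the picture. A call takes as long as a camera call.
- models.spot_in(picture, thing): "point" ([column, row] in pixels, amid what is visible of it).
- models.landmark_of(picture, thing): "point" ([column, row] in pixels: a listed point, or the origin of a listed thing).
The state is a dict: "clock": time; "qpos": joint angles; "qd": joint speeds; "tau": joint torques, N m; "eef_pos": TCP position; "tool_rot": TCP orientation; "force": force on the tool from outside, world axes, zero at the start; "torque": the same for the moment, N m; "width": finger opening in mm.
Only numpy, scipy, OpenCV 4.12 (cv2) and the standard library are available. Lean on these libraries where they do the work, as an engineer would, in place of code of your own. Each camera call takes 0.05 s, during which the arm holds its last target.

## Working session

There is one attempt and no reset: what is moved stays moved. The work goes in short steps, Python scripts to look and compute and a tool call to move; the robot and the scene stay as the last step left them, time stands still between calls to the robot, and variables do not carry over. Pictures are saved under pics/ and viewed, and the job is handed in when it is done.

Besides the shell and the picture viewer there is one more tool, called after ">>>" in YAML: its name, and indented under it one key for each argument. drive_tool: Moves the arm, as the interface text tells. Its arguments: {"type":"object","properties":{"deltas":{"type":"string"}},"required":["deltas"]}

```bash
mkdir -p pics
cat > h.py <<'E'
import numpy as np, cv2
from cell import ctrl, imaging, models
def K(p):
    h=p["color"].shape[0]; f=h/2/np.tan(np.radians(p["vfov"])/2); return f
def ray(p,uv):
    f=K(p); d=np.array([(uv[0]-p["cx"])/f,(uv[1]-p["cy"])/f]); s=d.copy()
    for _ in range(30): s=d/(1+p["k1"]*(s@s))
    return np.array([s[0],s[1],1.0])
def at_range(p,uv,r=2):
    u,v=int(round(uv[0])),int(round(uv[1])); w=p["range_z"][max(0,v-r):v+r+1,max(0,u-r):u+r+1]; w=w[w>0]
    if len(w)==0: return None
    T=np.array(p["extrinsics"]); return (T@np.r_[ray(p,uv)*np.median(w),1])[:3]
def at_z(p,uv,z):
    T=np.array(p["extrinsics"]); d=T[:3,:3]@ray(p,uv); o=T[:3,3]; return o+d*(z-o[2])/d[2]
def proj(p,X):
    T=np.linalg.inv(np.array(p["extrinsics"])); c=T[:3,:3]@np.asarray(X,float)+T[:3,3]; s=c[:2]/c[2]; s=s*(1+p["k1"]*(s@s)); f=K(p)
    return np.array([s[0]*f+p["cx"],s[1]*f+p["cy"]])
def cloud(p):
    h,w=p["range_z"].shape; f=K(p); u,v=np.meshgrid(np.arange(w),np.arange(h)); d=np.stack([(u-p["cx"])/f,(v-p["cy"])/f],-1); s=d.copy()
    for _ in range(30): s=d/(1+p["k1"]*(s**2).sum(-1,keepdims=True))
    z=p["range_z"][...,None]; c=np.concatenate([s*z,z],-1); T=np.array(p["extrinsics"]); return c@T[:3,:3].T+T[:3,3]
def save(p,n): cv2.imwrite(f"pics/{n}.png",p["color"][:,:,::-1])
E
python3 - <<'E'
from h import *
np.set_printoptions(suppress=True,precision=3)
s=ctrl.read_state(); print({k:np.round(v,3) for k,v in s.items()}, ctrl.grip_point_offset)
for n in ["side","top"]:
    p=imaging.get_image(n); save(p,n+"0"); print(n,p["vfov"],p["k1"],np.array(p["extrinsics"]).round(2).tolist())
    for t,z in [("chest",0),("bay",5),("pull",42),("hinge",38),("hole_punch",0),("handles",8),("gold_thread_cone",0),("crochet_ball",0),("lizard_black",0)]:
        for r in models.landmark_of(p,t)[:2]: print(t,round(r["score"],2),np.round(r["point"],1),"z",at_z(p,r["point"],z)[:2].round(1),"rng",at_range(p,r["point"]))
E
```

```text
{'clock': np.float64(0.0), 'qpos': array([ 1.231,  0.629,  0.038,  1.518, -0.027,  0.996, -0.02 ]), 'qd': array([-0.001,  0.   ,  0.001,  0.001, -0.001,  0.   ,  0.   ]), 'tau': array([  0.   , -56.34 ,   1.227, -19.344,   0.011,   0.011,  -0.   ]), 'eef_pos': array([ 175.61 , -625.171,  230.406]), 'tool_rot': array([-3.14 ,  0.   ,  0.274]), 'force': array([-0.119,  0.952, -0.177]), 'torque': array([-0.005, -0.045, -0.003]), 'width': np.float64(85.396)} 18.700000000000003
side 47.7477535596902 -0.003523920624353713 [[-0.84, -0.26, 0.48, 18.4], [-0.55, 0.43, -0.72, 755.64], [-0.02, -0.86, -0.51, 638.7], [0.0, 0.0, 0.0, 1.0]]
chest 0.95 [253.6 222.8] z [639.3 -52.1] rng [578.281  27.2    62.735]
bay 0.74 [242.4 227.2] z [646.1 -14.7] rng [590.963  52.951  60.67 ]
pull 0.63 [291.7 221.7] z [524.3 -50.2] rng [503.215 -16.649  66.816]
hinge 0.7 [225.7 196.1] z [742.1 -72.5] rng [733.832 -63.009  44.852]
hole_punch 0.54 [354.8 194.9] z [ 484.6 -316.8] rng [ 404.752 -133.21   109.361]
handles 0.77 [362.5 197.2] z [ 455.4 -302.5] rng [ 385.43  -133.053  108.975]
handles 0.37 [288.7 318.6] z
[... 508 characters left out ...]
 0.0, 1.0]]
chest 0.73 [275.5 189.8] z [638.7 -55.6] rng [630.465 -56.674  55.755]
chest 0.47 [280.9 142.1] z [746.2 -66.5] rng [734.761 -66.867  45.983]
hinge 0.97 [275.6 141.4] z [738.2 -55.4] rng [736.58  -55.513  44.391]
hole_punch 0.62 [388.1 262.1] z [ 482.1 -302.4] rng [ 482.131 -302.389   -0.041]
hole_punch 0.29 [271.9 190.7] z [636.6 -47.7] rng [628.36  -49.195  56.697]
handles 0.85 [395.4 274.7] z [ 455.2 -316.2] rng [ 455.043 -317.81     0.709]
gold_thread_cone 0.85 [319. 300.] z [ 399.4 -152.2] rng [ 409.352 -142.959  128.16 ]
crochet_ball 0.62 [162.6 305.3] z [384.6 185.6] rng [391.548 166.929  75.895]
crochet_ball 0.31 [226.6 312.7] z [370.4  46.8] rng [370.461  46.751   0.593]
```

View pics/top0.png

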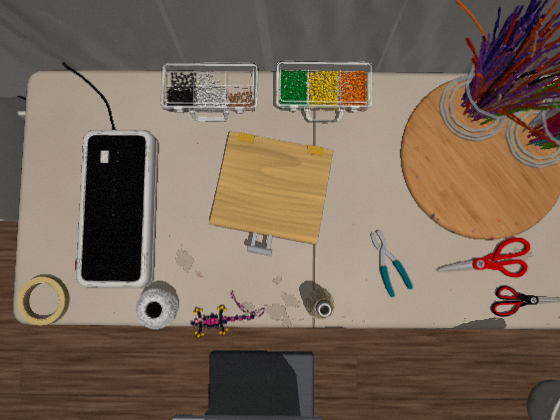

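View pics/side0.png

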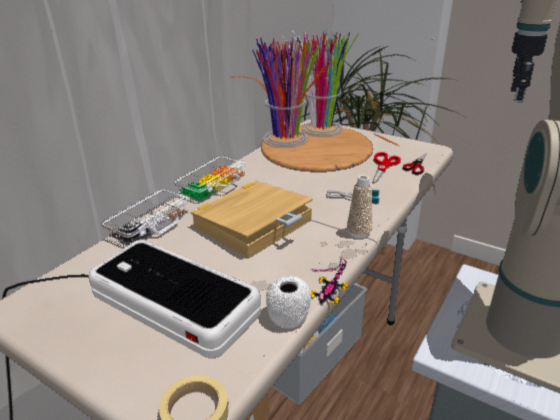

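The top view shows the lid with its pull at about (260,243), the punch with its jaw at (377,238) and handles at (400,285), the cone at (319,300), the ball at (158,306) and the lizard at (225,318). The side view shows the lid slightly ajar. Next I measure exactly.

Run:
```python
from h import *
np.set_printoptions(suppress=True,precision=2)
p=imaging.get_image("top"); C=cloud(p); col=p["color"].astype(int)
hsv=cv2.cvtColor(p["color"],cv2.COLOR_RGB2HSV)
u,v=np.meshgrid(np.arange(560),np.arange(420))
box=(u>200)&(u<345)&(v>120)&(v<262)
m=box&(C[...,2]>25)&(hsv[...,1]>60)
m=cv2.morphologyEx(m.astype(np.uint8),cv2.MORPH_OPEN,np.ones((3,3)))
P=C[m>0]; A=np.c_[P[:,:2],np.ones(len(P))]
c,_,_,_=np.linalg.lstsq(A,P[:,2],rcond=None); 
for _ in range(3):
    r=P[:,2]-A@c; k=abs(r)<3; c,*_=np.linalg.lstsq(A[k],P[k,2],rcond=None)
print("lid plane",c,"slope",np.hypot(c[0],c[1]),"dir",np.degrees(np.arctan2(c[1],c[0])),len(P))
cnt=max(cv2.findContours(m,0,2)[0],key=cv2.contourArea); 
(ctr,wh,ang)=cv2.minAreaRect(P[k][:,:2].astype(np.float32)); print("rect",ctr,wh,ang); print(cv2.boxPoints((ctr,wh,ang)))
# pull
mb=(u>240)&(u<280)&(v>228)&(v<258)&(C[...,2]>25)&(hsv[...,1]<60)
Q=C[mb]; print("pull pts",len(Q),Q.min(0),Q.max(0),np.median(Q,0)); print(cv2.minAreaRect(Q[:,:2].astype(np.float32)))
# punch
mt=(u>360)&(u<420)&(v>225)&(v<300)&(C[...,2]>5)&(C[...,2]<30)
Q=C[mt]; print("punch",len(Q),Q.min(0),Q.max(0)); print(cv2.minAreaRect(Q[:,:2].astype(np.float32)))
big=cv2.resize(p["color"][215:310,350:430],None,fx=7,fy=6,interpolation=cv2.INTER_CUBIC)
cv2.imwrite("pics/punch0.png",big[:,:,::-1])
big=cv2.resize(p["color"][120:265,200:345],None,fx=4,fy=4,interpolation=cv2.INTER_CUBIC)
cv2.imwrite("pics/lid0.png",big[:,:,::-1])
```

```text
lid plane [ -0.12   0.01 130.99] slope 0.11737865665080016 dir 172.8501697966201 10303
rect (639.4085693359375, -49.06005859375) (226.06546020507812, 207.33056640625) 79.79264068603516
[[ 517.35 -141.93]
 [ 721.4  -178.67]
 [ 761.46   43.81]
 [ 557.41   80.55]]
pull pts 281 [482.2  -75.79  61.11] [ 541.22   -0.07 1064.61] [508.28 -26.72  69.15]
((513.4190673828125, -43.06550598144531), (78.96256256103516, 44.128196716308594), 75.54893493652344)
punch 719 [ 403.08 -360.88    5.01] [ 560.58 -244.64   22.51]
((480.7564697265625, -300.86712646484375), (156.4682159423828, 112.59648895263672), 4.688983917236328)
```

View pics/punch0.png

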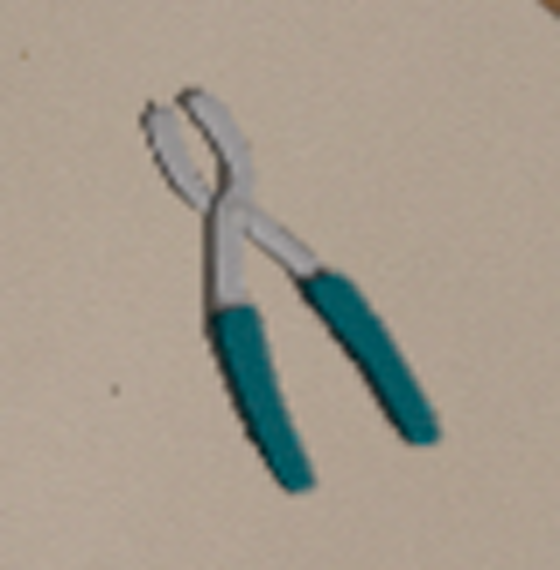

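View pics/lid0.png

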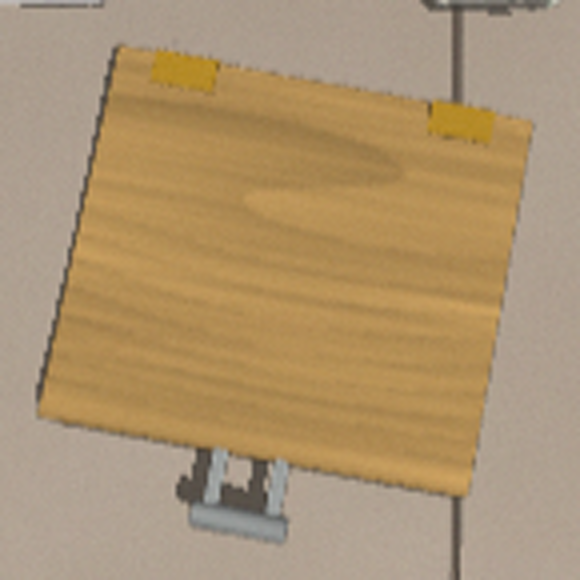

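>>> drive_tool:
  deltas: "0.044 -0.044 0 2.5 0.085; 0.088 -0.088 0 5 0.085; 0.131 -0.133 0 7.5 0.085; 0.175 -0.177 0 10 0.085; 0.219 -0.222 0 12.5 0.085; 0.263 -0.266 0 15 0.085; 0.306 -0.310 0 17.5 0.085; 0.350 -0.355 0 20 0.085; 0.394 -0.399 0 22 0.085; 0.438 -0.443 0.02 24 0.085; 0.4816 -0.4877 0.05 25.9 0.085; 0.4816 -0.4877 0.08 25.9 0.085"

```text
clock: 2.55
eef_pos: [510.5, -20.8, 151.1]
tool_rot: [-3.139, -0.004, -0.171]
force: [-0.3, -0.6, -0.3]
width: 85.4
```

Run:
```python
from h import *
np.set_printoptions(suppress=True,precision=2)
s=ctrl.read_state(); print(s["clock"],s["eef_pos"],s["tool_rot"],s["qpos"])
p=imaging.get_image("wrist"); save(p,"w1"); print(np.array(p["extrinsics"]))
print([(r["score"],r["point"],at_z(p,r["point"],69.5)) for r in models.landmark_of(p,"pull")])
```

```text
2.55 [510.53 -20.84 151.07] [-3.14 -0.   -0.17] [-0.06  0.55  0.07  1.99 -0.07  0.6  -1.68]
[[ -0.17  -0.95  -0.28 580.75]
 [ -0.99   0.16   0.05 -32.97]
 [ -0.     0.28  -0.96 293.96]
 [  0.     0.     0.     1.  ]]
[(0.7, [288.0, 214.2], array([506.52, -25.37,  69.5 ]))]
```

View pics/w1.png

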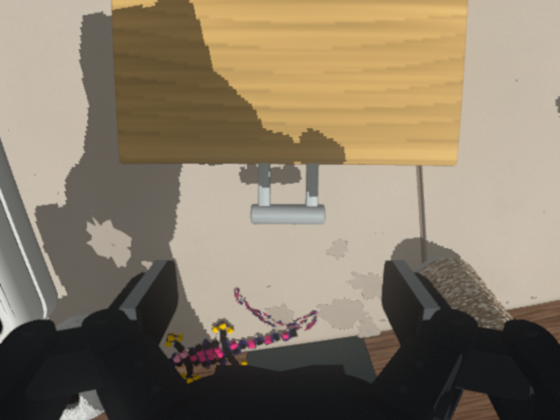

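The wrist view shows the pull at (288,214), centred between the fingers at columns of about 150 and 400, and it agrees with the earlier estimate to within 1 mm. I descend and close.

>>> drive_tool:
  deltas: "0 0 0.03 0 0.085; 0 0 0.06 0 0.085; 0 0 0.085 0 0.085; 0 0 0.100 0 0.085; 0 0 0.105 0 0.085; 0 0 0.105 0 0.085; 0 0 0.105 0 0.045; 0 0 0.105 0 0.04; 0 0 0.105 0 0.03; 0 0 0.105 0 0.03; 0 0 0.105 0 0.03"

```text
clock: 4.03
eef_pos: [507.9, -25.8, 46.4]
tool_rot: [-3.141, -0.001, -0.178]
force: [1.8, 1.2, 1.1]
width: 48.4
```

Run:
```python
from h import *
s=ctrl.read_state(); print(s["clock"],s["eef_pos"],s["tool_rot"],s["force"],s["width"])
p=imaging.get_image("wrist"); save(p,"w2")
p=imaging.get_image("side"); cv2.imwrite("pics/s2.png",cv2.resize(p["color"][60:330,150:450],None,fx=2.2,fy=2.2)[:,:,::-1])
```

```text
4.025 [507.92397664 -25.76706035  46.42502982] [-3.14124368e+00 -6.11621917e-04 -1.77996133e-01] [1.80390034 1.17302592 1.11858216] 48.351384753163444
```

View pics/w2.png

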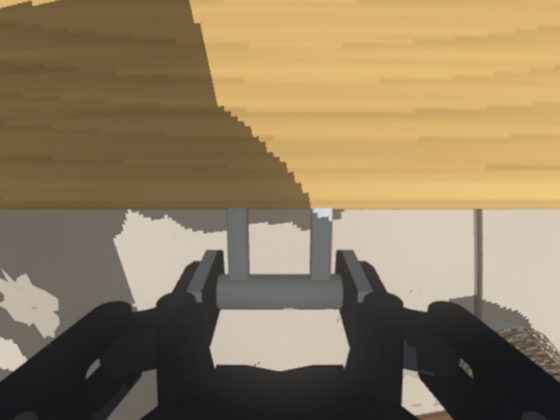

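View pics/s2.png

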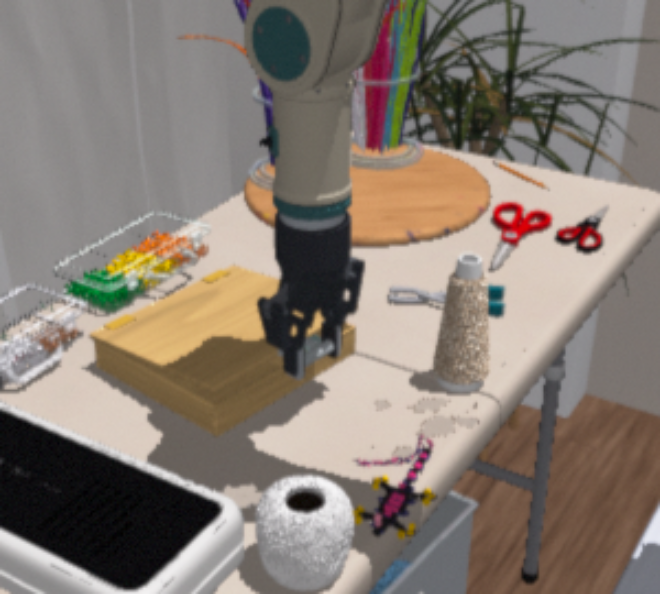

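The fingers hold the bar's ends, at a width of 48.4 mm. I lift along the arc in the first of two calls.

>>> drive_tool:
  deltas: "0.0018 0 -0.012 0 0.03; 0.0063 0 -0.0313 0 0.03; 0.0137 0 -0.0541 0 0.03; 0.0234 0 -0.076 0 0.03; 0.0352 0 -0.0969 0 0.03; 0.049 0 -0.1165 0 0.03; 0.0648 0 -0.1347 0 0.03; 0.0822 0 -0.1511 0 0.03; 0.0822 0 -0.1511 0 0.03"

```text
clock: 5.25
eef_pos: [587.9, -40.1, 198.3]
tool_rot: [-3.141, 0.001, -0.177]
force: [-2.8, 3.5, 1.9]
width: 48.3
```

Run:
```python
from h import *
s=ctrl.read_state(); print(s["clock"],s["eef_pos"],s["tool_rot"],s["force"],s["width"])
p=imaging.get_image("side"); cv2.imwrite("pics/s3.png",cv2.resize(p["color"][40:310,150:450],None,fx=2.2,fy=2.2)[:,:,::-1])
```

```text
5.25 [587.94433217 -40.06020029 198.32151252] [-3.14098701e+00  1.20725126e-03 -1.77456276e-01] [-2.78029239  3.4895385   1.9017725 ] 48.2949251358628
```

View pics/s3.png

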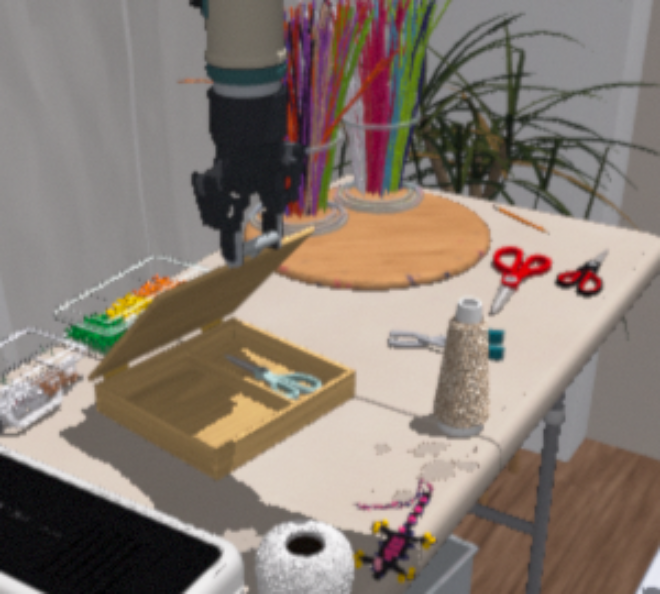

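>>> drive_tool:
  deltas: "0.007 0 -0.006 0 0.03; 0.0132 0 -0.0104 0 0.03; 0.019 0 -0.0146 0 0.03; 0.023 0 -0.0173 0 0.03; 0.023 0 -0.0173 0 0.03"

```text
clock: 5.92
eef_pos: [609.9, -44.0, 214.9]
tool_rot: [-3.141, 0.003, -0.178]
force: [-3.6, 3.5, 4.0]
width: 48.5
```

```bash
cat > lid.py <<'E'
from h import *
def lid(p,box=None):
    # lid plane in world: points above z=45 of wood color near the chest
    C=cloud(p); hsv=cv2.cvtColor(p["color"],cv2.COLOR_RGB2HSV)
    c,s=np.cos(-.178),np.sin(-.178); H=np.array([741.4,-67.4]); d=C[...,:2]-H
    X=d[...,0]*c+d[...,1]*s; Y=-d[...,0]*s+d[...,1]*c
    m=(C[...,2]>60)&(C[...,2]<190)&(abs(Y)<105)&(X>-150)&(X<30)&(hsv[...,1]>70)&(hsv[...,0]>10)&(hsv[...,0]<28)&(p["range_z"]>0)
    x,z=X[m],C[...,2][m]; k=np.ones(len(x),bool)
    for _ in range(5):
        if k.sum()<20: return None
        q=np.polyfit(z[k],x[k],1); r=x-np.polyval(q,z); k=abs(r)<max(3,2*np.median(abs(r)))
    return dict(n=int(k.sum()),angle=float(np.arctan2(1,-q[0])),x_at_38=float(np.polyval(q,38)),sd=float(r[k].std()))
E
python3 - <<'E'
from lid import *
s=ctrl.read_state(); print(s["clock"],s["eef_pos"],s["tool_rot"],s["force"],s["torque"],s["width"])
for n in ["side","top"]:
    p=imaging.get_image(n); print(n,lid(p)); save(p,n+"4")
E
```

```text
5.925 [609.85171902 -44.03042312 214.85614212] [-3.14119721  0.00320406 -0.17764566] [-3.58959309  3.47941946  4.03444051] [0.90868135 1.3448794  0.27299268] 48.47562280799448
side {'n': 1630, 'angle': 0.9319062135133127, 'x_at_38': -0.4612619981314481, 'sd': 0.803205719334725}
top {'n': 1156, 'angle': 0.9348063952403249, 'x_at_38': 6.229038973978046, 'sd': 0.8792154841219657}
```

>>> drive_tool:
  deltas: "0.003 0 -0.002 0 0.03; 0.006 0 -0.004 0 0.03; 0.006 0 -0.004 0 0.03"

```text
clock: 6.4
eef_pos: [613.3, -44.6, 217.0]
tool_rot: [-3.141, 0.009, -0.178]
force: [-6.8, 3.8, -2.2]
width: 48.2
```

Run:
```python
from lid import *
s=ctrl.read_state(); print(s["clock"],s["eef_pos"],s["tool_rot"],s["force"],s["torque"],s["width"])
for n in ["side","top"]:
    p=imaging.get_image(n); print(n,lid(p)); save(p,n+"5")
```

```text
6.4 [613.29358716 -44.63646284 217.02977663] [-3.14148412  0.00910266 -0.17780161] [-6.82515906  3.76254524 -2.22106576] [1.06341663 1.66966495 0.2031239 ] 48.21167320186174
side {'n': 1697, 'angle': 0.9493718403323712, 'x_at_38': -0.5926122229828827, 'sd': 0.7997561043518209}
top {'n': 1082, 'angle': 0.9510810031957941, 'x_at_38': 6.0771911379371275, 'sd': 0.8371001247481491}
```

>>> drive_tool:
  deltas: "0.003 0 -0.002 0 0.03; 0.005 0 -0.003 0 0.03; 0.005 0 -0.003 0 0.03"

```text
clock: 6.88
eef_pos: [613.3, -44.7, 217.1]
tool_rot: [3.141, 0.021, -0.178]
force: [-14.0, 5.6, -8.8]
width: 48.2
```

Run:
```python
from lid import *
s=ctrl.read_state(); print(s["clock"],s["eef_pos"],s["tool_rot"],s["force"],s["torque"],s["width"])
for n in ["side"]:
    p=imaging.get_image(n); print(n,lid(p)); save(p,n+"6")
```

```text
6.875 [613.25383336 -44.66098161 217.13098304] [ 3.14101403  0.02092808 -0.17766781] [-14.01490056   5.61955453  -8.75582237] [1.32746028 2.86054189 0.17979836] 48.17892130866382
side {'n': 1691, 'angle': 0.9494124264213937, 'x_at_38': -0.5385739328236312, 'sd': 0.8306377293231032}
```

>>> drive_tool:
  deltas: "-0.003 0 0.002 0 0.03; -0.005 0 0.003 0 0.03; -0.005 0 0.003 0 0.06; -0.005 0 0.003 0 0.085; -0.005 0 0.003 0 0.085; -0.005 0 0.003 0 0.085; -0.005 0 -0.020 0 0.085; -0.005 0 -0.060 0 0.085"

```text
clock: 7.92
eef_pos: [616.2, -45.8, 281.1]
tool_rot: [3.141, 0.003, -0.178]
force: [0.6, 0.3, 0.5]
width: 85.0
```

Run:
```python
from lid import *
s=ctrl.read_state(); print(s["clock"],s["eef_pos"],s["tool_rot"],s["force"],s["qpos"],s["width"])
for n in ["side","top"]:
    p=imaging.get_image(n); print(n,lid(p)); save(p,n+"7")
for t in ["hole_punch","handles"]:
    for r in models.landmark_of(p,t)[:2]: print(t,r["score"],r["point"],at_z(p,r["point"],8))
# teal + metal punch segmentation
C=cloud(p); u,v=np.meshgrid(np.arange(560),np.arange(420)); hsv=cv2.cvtColor(p["color"],cv2.COLOR_RGB2HSV)
b=(u>360)&(u<420)&(v>225)&(v<300)
teal=b&(hsv[...,0]>80)&(hsv[...,0]<100)&(hsv[...,1]>120)
n,l,st,ce=cv2.connectedComponentsWithStats(teal.astype(np.uint8))
for i in range(1,n):
    if st[i,4]>20:
        pts=np.argwhere(l==i)[:,::-1]; W=np.array([at_z(p,q,13)[:2] for q in pts],np.float32); print("handle",st[i],W.mean(0),cv2.minAreaRect(W),W.min(0),W.max(0))
metal=b&~teal&(hsv[...,1]<25)
pts=np.argwhere(metal)[:,::-1]; W=np.array([at_z(p,q,10)[:2] for q in pts]); print("metal",len(W),W.min(0),W.max(0),W.mean(0))
```

```text
7.925 [616.16148473 -45.76653935 281.10894913] [ 3.14097844  0.00315944 -0.17832078] [0.59610658 0.32131973 0.46067231] [-0.03164028  0.53609637  0.09775188  1.54785561 -0.05681599  1.06364105
 -1.66887065] 84.99751245592049
side {'n': 1688, 'angle': 0.9483472321987865, 'x_at_38': -0.5067286637588495, 'sd': 0.8255170231540788}
top {'n': 789, 'angle': 0.9506453566281744, 'x_at_38': 6.220861154707606, 'sd': 0.8478025398834058}
hole_punch 0.58 [389.0, 263.9] [ 478.27834789 -302.58298433    8.        ]
handles 0.77 [394.2, 276.2] [ 451.99860014 -313.52150154    8.        ]
handle [393 261  19  28 164] [ 458.0326  -330.83322] ((456.5898742675781, -332.0307312011719), (66.76202392578125, 12.653526306152344), 30.716510772705078) [ 427.30978 -348.27975] [ 484.66095 -310.174  ]
handle [380 266  14  31 166] [ 443.3397 -295.8327] ((441.1298828125, -296.20233154296875), (65.7054443359375, 13.118425369262695), 15.876323699951172) [ 410.08603 -309.4352 ] [ 473.73752 -282.05075]
metal 336 [ 407.77683026 -353.27062807] [ 551.24954409 -263.73758881] [ 506.00523132 -290.09952733]
```

View pics/top7.png

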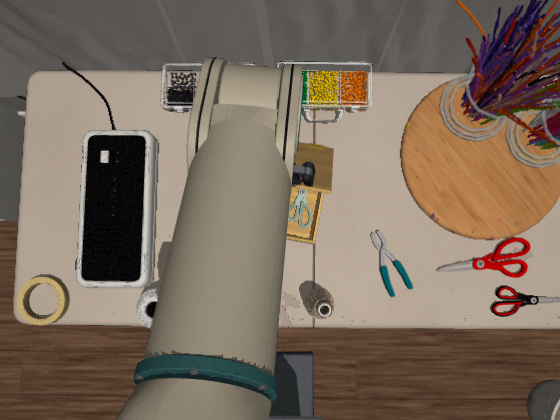

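View pics/side7.png

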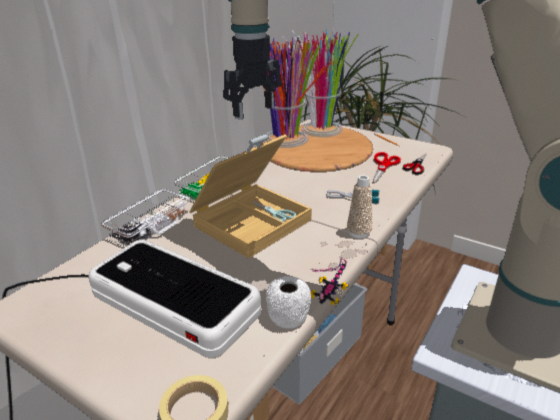

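Top and side views show the lid standing open, the pull at about (258,140) in the side view, and both bays visible. The fit gives 0.949 rad. Before the tight placement I check the wrist's thickness against height, and the hinge position, because the cameras disagreed on it by about 6 mm.

Run:
```python
from h import *
np.set_printoptions(suppress=True,precision=1)
s=ctrl.read_state(); e=np.array(s["eef_pos"])
p=imaging.get_image("side"); C=cloud(p)
T=np.array(p["extrinsics"])
D=C-e; ok=(p["range_z"]>0)&(np.hypot(D[...,0],D[...,1])<130)
c,sn=np.cos(-.178),np.sin(-.178)
for h in range(0,420,20):
    m=ok&(D[...,2]>=h)&(D[...,2]<h+20)
    if m.sum()<3: continue
    d=D[m]; X=d[:,0]*c+d[:,1]*sn; Y=-d[:,0]*sn+d[:,1]*c
    print(h,m.sum(),"X",np.percentile(X,[2,98]),"Y",np.percentile(Y,[2,98]),"R",np.percentile(np.hypot(X,Y),[5,50,95]))
# chest walls: wood points, z 25..42
H=np.array([741.4,-67.4]); 
for nm in ["side"]:
    hsv=cv2.cvtColor(p["color"],cv2.COLOR_RGB2HSV); d=C[...,:2]-H; X=d[...,0]*c+d[...,1]*sn; Y=-d[...,0]*sn+d[...,1]*c
    m=(abs(C[...,2]-36)<3)&(abs(X+100)<130)&(abs(Y)<140)&(hsv[...,1]>60)&(p["range_z"]>0)
    print(m.sum(),np.percentile(X[m],[1,5,95,99]),np.percentile(Y[m],[1,5,95,99]))
    print("z of front wall rim, floor:")
    m=(X<-205)&(X>-212)&(abs(Y)<100)&(C[...,2]>20)&(hsv[...,1]>60); 
    if m.any(): print(np.percentile(C[...,2][m],[5,50,95]))
    m=(abs(X+140)<30)&(Y>-15)&(Y<60)&(C[...,2]<20); print(np.percentile(C[...,2][m],[5,50,95]))
cv2.imwrite("pics/s8.png",cv2.resize(p["color"][120:260,180:330],None,fx=4,fy=4,interpolation=cv2.INTER_CUBIC)[:,:,::-1])
```

```text
0 51 X [-10.7  11.2] Y [-46.6  53.7] R [41.4 46.3 52.9]
20 187 X [-12.5  10.5] Y [-54.3  56.8] R [42.1 48.1 56.6]
40 185 X [-14.3  10.2] Y [-62.6  61.4] R [41.9 48.9 60.6]
60 448 X [-17.9  10.7] Y [-71.6  74.5] R [14.7 52.1 74.3]
80 518 X [-20.3  12.5] Y [-67.5  71.8] R [12.9 35.6 71.6]
100 560 X [-19.5   9.8] Y [-63.8  69.7] R [12.3 38.1 69.1]
120 282 X [-38.6  12.7] Y [-16.7  38.5] R [29.7 37.2 39.5]
140 377 X [-38.9  14.6] Y [-21.6  38.2] R [35.2 37.4 40. ]
160 413 X [-38.6  19.3] Y [-17.7  37.5] R [30.3 36.6 39.3]
180 366 X [-38.5  14.5] Y [-16.8  38. ] R [31.2 36.6 39.7]
200 411 X [-38.8  16.2] Y [-18.4  37.9] R [34.3 36.9 40. ]
220 422 X [-37.7  12.6] Y [-19.9  36.8] R [33.6 36.  38.5]
240 71 X [-37.5  12.2] Y [-6.3 37.4] R [34.2 36.2 39.4]
559 [-205.1 -204.    -2.9   -0. ] [-110.  -107.7  109.9  110.9]
z of front wall rim, floor:
[21.2 28.8 36.1]
[-739.     3.1    6.1]
```

View pics/s8.png

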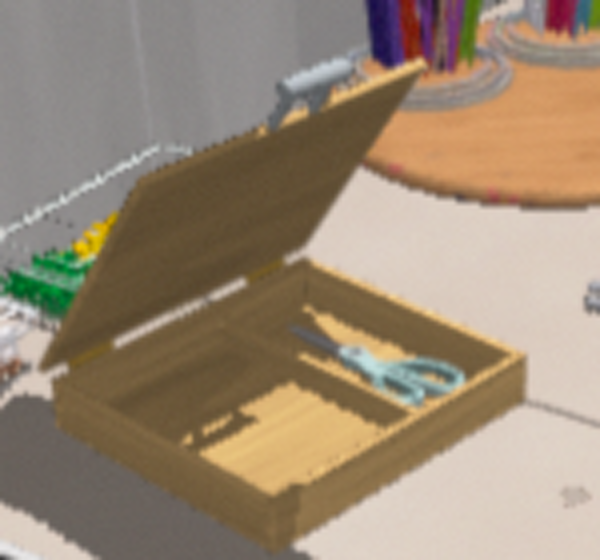

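Wrist radius is about 38 mm and the chest walls match my frame to within 1–2 mm. I now go to the punch with the tool half-turned, so the wrist camera faces away from the lid later.

>>> drive_tool:
  deltas: "-0.011 0.0254 0 -10.4 0.085; -0.022 0.0508 0 -20.8 0.085; -0.033 0.0763 0 -31.2 0.085; -0.044 0.1017 0 -41.6 0.085; -0.0555 0.1271 0 -52 0.085; -0.0665 0.1525 0.01 -62.4 0.085; -0.0776 0.178 0.03 -72.8 0.085; -0.0887 0.2034 0.05 -83.2 0.085; -0.1 0.2288 0.07 -93.6 0.085; -0.111 0.2542 0.09 -104 0.085; -0.122 0.28 0.11 -114.4 0.085; -0.1331 0.3051 0.13 -124.8 0.085"

```text
clock: 9.68
eef_pos: [430.6, -322.6, 150.0]
tool_rot: [-3.141, -0.002, 2.006]
force: [-0.3, -1.1, 0.1]
width: 84.8
```

>>> drive_tool:
  deltas: "0 0 0 -10.4 0.085; 0 0 0 -20.8 0.085; 0 0 0 -31.2 0.085; 0 0 0 -41.6 0.085; 0 0 0 -52 0.085; 0 0 0 -62.4 0.085; 0 0 0 -72.8 0.085; 0 0 0 -83.2 0.085; 0 0 0 -88.7 0.085; 0 0 0 -88.7 0.085; 0 0 0 -88.7 0.085"

```text
clock: 11.05
eef_pos: [431.6, -322.2, 151.2]
tool_rot: [3.141, -0.0, -2.737]
force: [-0.4, -0.5, -0.1]
width: 84.8
```

Run:
```python
from lid import *
np.set_printoptions(suppress=True,precision=2)
s=ctrl.read_state(); print(s["clock"],s["eef_pos"],s["tool_rot"],s["force"],s["qpos"],s["width"])
p=imaging.get_image("wrist"); save(p,"w9")
for t in ["hole_punch","handles"]:
    for r in models.landmark_of(p,t)[:2]: print(t,r["score"],r["point"],at_z(p,r["point"],0 if t[1]=="o" else 8))
hsv=cv2.cvtColor(p["color"],cv2.COLOR_RGB2HSV)
teal=((hsv[...,0]>80)&(hsv[...,0]<100)&(hsv[...,1]>120)).astype(np.uint8)
C=cloud(p)
n,l,st,ce=cv2.connectedComponentsWithStats(teal)
for i in range(1,n):
    if st[i,4]>200:
        W=C[(l==i)&(C[...,2]>8)]; print("handle",st[i],W.mean(0),np.median(W[:,2]),cv2.minAreaRect(W[:,:2].astype(np.float32)))
T=l>0; 
m=(C[...,2]>4)&(C[...,2]<30)&(np.hypot(C[...,0]-480,C[...,1]+302)<85)&(p["range_z"]>0)
n,l,st,ce=cv2.connectedComponentsWithStats(m.astype(np.uint8)); i=1+np.argmax(st[1:,4]); W=C[l==i]
print("punch",len(W),cv2.minAreaRect(W[:,:2].astype(np.float32)),W[:,2].max())
for a in [20,22,24,26]:
    r=np.radians(a); U=W[:,0]*np.cos(r)+W[:,1]*np.sin(r); V=-W[:,0]*np.sin(r)+W[:,1]*np.cos(r); print(a,np.percentile(U,[.3,99.7]),np.percentile(V,[.3,99.7]),np.ptp(U),np.ptp(V))
```

```text
11.05 [ 431.56 -322.21  151.19] [ 3.14 -0.   -2.74] [-0.44 -0.55 -0.14] [ 1.12  0.71 -0.84  1.89  0.7   0.86  1.89] 84.81749770559465
hole_punch 0.74 [279.0, 244.7] [ 482.29 -299.98    0.  ]
handle [248 173  19  67 718] [ 454.05 -333.9    17.39] 15.862027492143454 ((423.4399108886719, -341.4873962402344), (116.66012573242188, 18.8302059173584), 17.73442268371582)
handle [292 173  17  62 650] [ 437.39 -299.24   16.64] 15.819636793874992 ((409.9764709472656, -315.899658203125), (111.96617126464844, 16.73846435546875), 28.906526565551758)
punch 3731 ((483.7107849121094, -299.9912109375), (142.23524475097656, 52.2981071472168), 23.423633575439453) 18.00820583721145
20 [280.22 421.8 ] [-476.52 -424.42] 143.56988813655062 52.876955383048994
22 [265.04 406.03] [-486.54 -434.77] 142.77126675611072 52.38733462347483
24 [248.88 389.83] [-496.01 -444.28] 142.46142750097258 52.260940963398355
26 [231.58 373.18] [-505.1  -453.19] 143.13423402175087 52.672160227565826
```

View pics/w9.png

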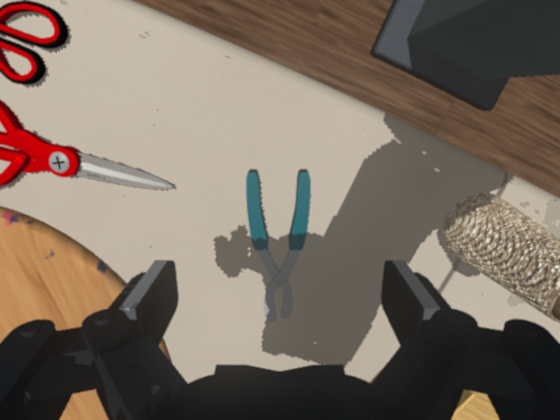

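The depth outline gives a punch of 142 x 52 mm centred at (483.5,-300) with yaw 23.4°, which matches its true size. In the wrist view the handles are centred between the fingers. I descend and grip near the handle ends.

>>> drive_tool:
  deltas: "-0.004 0 0.03 0 0.085; -0.004 0 0.07 0 0.085; -0.004 0 0.11 0 0.085; -0.004 0 0.138 0 0.085; -0.004 0 0.1505 0 0.085; -0.004 0 0.1505 0 0.085; -0.004 0 0.1505 0 0.06; -0.004 0 0.1505 0 0.045; -0.004 0 0.1505 0 0.035; -0.004 0 0.1505 0 0.03; -0.004 0 0.1505 0 0.03; -0.004 0 0.1505 0 0.03"

```text
clock: 12.7
eef_pos: [436.3, -321.4, 2.8]
tool_rot: [-3.139, 0.001, -2.735]
force: [-1.9, 0.9, 7.5]
width: 50.3
```

Run:
```python
from lid import *
s=ctrl.read_state(); print(s["clock"],s["eef_pos"],s["tool_rot"],s["force"],s["width"])
p=imaging.get_image("wrist"); save(p,"w10")
```

```text
12.7 [ 436.27941638 -321.38540796    2.75608669] [-3.13946524e+00  8.67411101e-04 -2.73549916e+00] [-1.8848043   0.92895381  7.53145061] 50.287246793930045
```

View pics/w10.png

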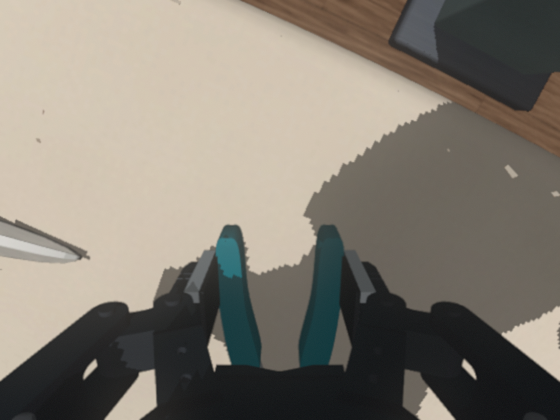

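>>> drive_tool:
  deltas: "0 0 -0.01 0 0.03; 0 0 -0.03 0 0.03; 0 0 -0.07 0 0.03; 0 0 -0.12 0 0.03; 0 0 -0.17 0 0.03; 0 0 -0.21 0 0.03; 0 0 -0.229 0 0.03; 0 0 -0.229 0 0.03"

```text
clock: 13.75
eef_pos: [435.8, -321.2, 231.0]
tool_rot: [-3.14, 0.001, -2.736]
force: [-0.3, 0.1, -1.8]
width: 50.0
```

Run:
```python
from lid import *
np.set_printoptions(suppress=True,precision=2)
s=ctrl.read_state(); print(s["clock"],s["eef_pos"],s["tool_rot"],s["force"],s["width"],s["qpos"])
p=imaging.get_image("side"); save(p,"s11"); print(lid(p))
q=imaging.get_image("top"); save(q,"t11")
e=np.array(s["eef_pos"])
for p in (p,q):
    C=cloud(p); m=(np.abs(C[...,2]-e[2]-8)<45)&(np.hypot(C[...,0]-e[0]-48,C[...,1]-e[1]-20)<80); W=C[m]
    r=np.radians(23.3); d=W-e; U=d[:,0]*np.cos(r)+d[:,1]*np.sin(r); V=-d[:,0]*np.sin(r)+d[:,1]*np.cos(r)
    for a in range(-30,130,20):
        k=(U>a)&(U<a+20)&(abs(V)<40)
        if k.sum()>2: print(a,k.sum(),"V",np.percentile(V[k],[3,97]),"z",np.percentile(d[k,2],[5,50,95]),"Umax",U[k].max())
```

```text
13.75 [ 435.76 -321.17  230.97] [-3.14  0.   -2.74] [-0.27  0.14 -1.83] 49.964832768965074 [ 1.17  0.62 -0.92  1.81  0.58  1.01  1.99]
{'n': 1692, 'angle': 0.9490960865852066, 'x_at_38': -0.5905506968632857, 'sd': 0.7818109385282884}
-30 45 V [-24.11  31.88] z [-1.33  8.47 32.27] Umax -10.019892873207453
-10 135 V [-26.96  39.38] z [-0.93 21.6  39.89] Umax 9.909297859733618
10 116 V [-23.36  32.8 ] z [-1.83  8.27 37.02] Umax 29.811760064309993
30 97 V [-17.78  25.99] z [-1.22  8.88 12.59] Umax 49.873555882774106
50 31 V [-17.32  17.75] z [3.76 5.8  9.2 ] Umax 69.7539883140986
70 38 V [-3.67 12.23] z [ 0.37  6.27 10.25] Umax 89.84571791228879
90 37 V [-11.85  15.43] z [0.89 5.66 9.26] Umax 109.33112808668753
110 32 V [-11.45  13.84] z [0.94 5.37 9.5 ] Umax 122.77944239133043
-10 49 V [17.22 39.43] z [ 7.18 21.59 52.24] Umax 9.899808200829218
10 201 V [-22.4   34.21] z [-0.57 11.79 40.04] Umax 29.77502344591958
30 224 V [-21.06  24.07] z [ 0.92 11.38 14.15] Umax 49.95990499676576
50 143 V [-13.85  17.09] z [ 1.94  5.64 10.08] Umax 69.85447350578967
70 124 V [-7.8  11.51] z [ 1.66  7.88 10.69] Umax 89.97131439183039
90 124 V [-10.31  13.91] z [ 1.63  5.42 10.  ] Umax 109.77539198216166
110 74 V [-9.34 13.73] z [1.58 5.56 9.94] Umax 121.29708337096739
```

View pics/s11.png

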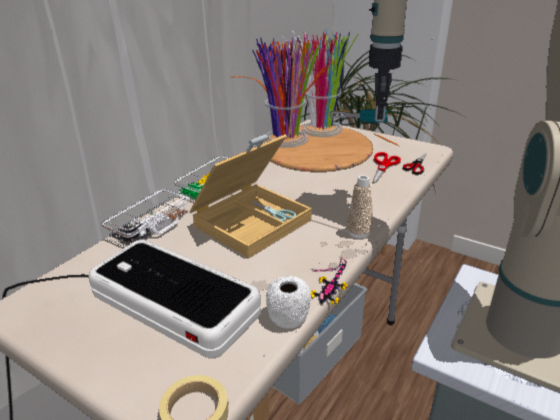

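The side view shows the punch held level in the gripper at about (378,115), with the lid and bystanders unchanged. I carry it over the cone to a spot in front of the chest.

>>> drive_tool:
  deltas: "-0.012 0.028 0 3 0.03; -0.027 0.061 0 6 0.03; -0.044 0.1 0 10 0.03; -0.062 0.142 0 14 0.03; -0.081 0.184 0 18 0.03; -0.1 0.226 0 22.5 0.03; -0.117 0.267 0 27 0.03; -0.133 0.303 0 31 0.03; -0.1468 0.3339 0 33.5 0.03; -0.1468 0.3339 0 33.5 0.03; -0.1468 0.3339 0 33.5 0.03"

```text
clock: 15.22
eef_pos: [437.6, 43.1, 229.1]
tool_rot: [-3.14, -0.003, 2.964]
force: [-0.2, -0.0, -2.0]
width: 50.2
```

>>> drive_tool:
  deltas: "0 0 0.03 0 0.03; 0 0 0.075 0 0.03; 0 0 0.12 0 0.03; 0 0 0.155 0 0.03; 0 0 0.172 0 0.03; 0 0 0.172 0 0.03; 0 0 0.172 0 0.03"

```text
clock: 16.1
eef_pos: [438.7, 43.3, 58.5]
tool_rot: [3.142, 0.0, 2.962]
force: [-0.1, 0.3, -2.3]
width: 50.1
```

Run:
```python
from lid import *
np.set_printoptions(suppress=True,precision=2)
s=ctrl.read_state(); print(s["clock"],s["eef_pos"],s["tool_rot"],s["force"],s["width"],s["qpos"])
p=imaging.get_image("side"); save(p,"s12"); print(lid(p))
e=np.array(s["eef_pos"]); C=cloud(p); r=np.radians(-10.2); d=C-e; U=d[...,0]*np.cos(r)+d[...,1]*np.sin(r); V=-d[...,0]*np.sin(r)+d[...,1]*np.cos(r); Z=d[...,2]
for a in range(-30,130,20):
    k=(U>a)&(U<a+20)&(abs(V)<32)&(Z>-8)&(Z<30)
    if k.sum()>2: print(a,k.sum(),"V",np.percentile(V[k],[3,97]),"z",np.percentile(Z[k],[5,50,95]),"U",U[k].min(),U[k].max())
# chest in hinge frame from this view
H=np.array([741.4,-67.4]); D=C[...,:2]-H; c,sn=np.cos(r),np.sin(r); X=D[...,0]*c+D[...,1]*sn+103; Y=-D[...,0]*sn+D[...,1]*c
hsv=cv2.cvtColor(p["color"],cv2.COLOR_RGB2HSV)
m=(abs(C[...,2]-36)<2)&(abs(X)<106)&(abs(Y)<115)&(hsv[...,1]>60)
print("front wall X (Y 30..90)",np.percentile(X[m&(Y>30)&(Y<90)&(X<-80)],[2,50,98]),"left wall Y",np.percentile(Y[m&(Y>90)&(abs(X)<70)],[2,50,98]))
pull=(C[...,2]>225)&(C[...,2]<250)&(abs(X+35)<30)&(abs(Y)<40); 
if pull.sum()>3: print("pull",pull.sum(),np.percentile(X[pull],[2,98]),np.percentile(Y[pull],[2,98]),np.percentile(C[...,2][pull],[2,98]))
d2=e[:2]-H; print("tool in chest",d2[0]*c+d2[1]*sn+103,-d2[0]*sn+d2[1]*c)
```

```text
16.1 [438.7   43.28  58.49] [3.14 0.   2.96] [-0.05  0.31 -2.25] 50.05863042018264 [ 0.15  0.7  -0.46  2.22  0.81  0.4   0.41]
{'n': 1695, 'angle': 0.948567470600503, 'x_at_38': -0.5264762810298826, 'sd': 0.7967559194580952}
-30 106 V [-30.26  29.74] z [-2.06  9.47 26.4 ] U -20.82206411988166 -10.013882390446842
-10 161 V [-28.48  31.63] z [-0.83 12.08 28.39] U -9.996904686936395 9.922639907358569
10 82 V [-25.92  25.2 ] z [-2.27  9.21 13.31] U 10.005645452796283 29.294773114535165
30 54 V [-18.09  24.44] z [-2.1  10.28 13.34] U 30.21190068534772 48.33619391845929
50 21 V [ 6.67 18.6 ] z [6.65 8.04 9.83] U 51.55129038253889 68.64817250966813
70 46 V [-8.24 11.52] z [ 1.53  8.32 10.58] U 70.42026325972193 89.78375793528916
90 51 V [-11.7   13.45] z [0.83 4.97 9.81] U 90.37397229105382 109.18507821140834
110 38 V [-10.97  11.7 ] z [ 0.25  4.84 10.41] U 110.16501539219533 124.63862587060775
front wall X (Y 30..90) [-101.82  -99.29  -94.74] left wall Y [104.03 107.92 111.12]
pull 124 [-42.51 -30.87] [-23.32  25.54] [229.85 241.75]
tool in chest -214.5170722380533 55.33076074420209
```

View pics/s12.png

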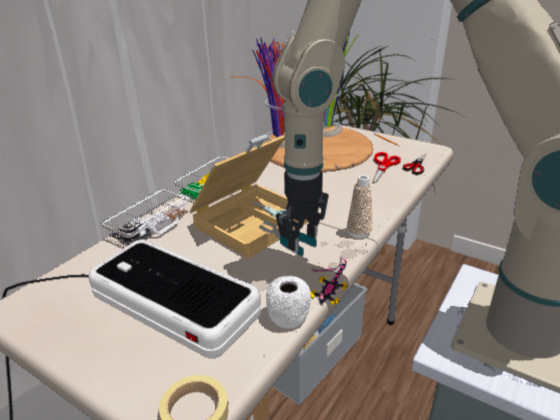

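Run:
```python
from lid import *
np.set_printoptions(suppress=True,precision=1)
s=ctrl.read_state(); e=np.array(s["eef_pos"]); p=imaging.get_image("side"); C=cloud(p); r=np.radians(-10.2); d=C-e; U=d[...,0]*np.cos(r)+d[...,1]*np.sin(r); V=-d[...,0]*np.sin(r)+d[...,1]*np.cos(r); Z=d[...,2]
for h in range(120,400,20):
    k=(Z>h)&(Z<=h+20)&(np.hypot(U,V)<100)&(p["range_z"]>0)
    if k.sum()>3: print(h,k.sum(),np.percentile(U[k],[2,98]),np.percentile(V[k],[2,98]),np.percentile(np.hypot(U,V)[k],[50,95]))
```

```text
120 236 [-37.1  19.1] [-9.8 38.4] [37.  38.9]
140 352 [-37.8  22. ] [-15.5  38.5] [37.2 39.1]
160 439 [-37.7  22.9] [-19.8  37.7] [35.6 39. ]
180 304 [-37.9  18.3] [-14.2  38.1] [36.7 38.9]
200 392 [-38.   18.6] [-18.   37.9] [36.5 39.1]
220 375 [-36.3  16.7] [-15.2  36.9] [35.8 37.8]
240 396 [-36.8  18.4] [-13.   41.1] [36.3 43.4]
260 431 [-36.7  20.9] [-14.7  37.1] [36.  39.9]
280 410 [-36.9  19.6] [-13.5  36.8] [35.9 37.7]
300 456 [-48.3  33.4] [-8.1 40.1] [39.4 48.4]
320 586 [-54.1  43.6] [-16.9  52.6] [48.2 56.6]
340 782 [-56.3  48.7] [-22.8  55.3] [49.4 59.4]
360 897 [-58.7  46.7] [-28.3  52. ] [48.  61.9]
380 858 [-59.9  43. ] [-31.1  42.5] [45.1 64.1]
```

>>> drive_tool:
  deltas: "-0.02 0.0025 0 0 0.03; -0.05 0.0025 0 0 0.03; -0.08 0.0025 0 0 0.03; -0.11 0.0025 0 0 0.03; -0.13 0.0025 0 0 0.03; -0.14 0.0025 0 0 0.03; -0.1435 0.0025 0 0 0.03; -0.1435 0.0025 0 0 0.03"

```text
clock: 17.2
eef_pos: [579.5, 21.0, 58.3]
tool_rot: [-3.141, -0.001, 2.964]
force: [-0.1, -0.2, -1.6]
width: 50.1
```

Run:
```python
from lid import *
np.set_printoptions(suppress=True,precision=2)
s=ctrl.read_state(); print(s["clock"],s["eef_pos"],s["tool_rot"],s["force"],s["width"])
e=np.array(s["eef_pos"]); r=np.radians(-10.2); c,sn=np.cos(r),np.sin(r); H=np.array([741.4,-67.4]); d2=e[:2]-H; print("tool in chest",d2[0]*c+d2[1]*sn+103,-d2[0]*sn+d2[1]*c)
p=imaging.get_image("side"); print(lid(p)); cv2.imwrite("pics/s13.png",cv2.resize(p["color"][80:270,170:370],None,fx=3.5,fy=3,interpolation=cv2.INTER_CUBIC)[:,:,::-1])
p=imaging.get_image("wrist"); save(p,"w13")
C=cloud(p); D=C[...,:2]-H; X=D[...,0]*c+D[...,1]*sn+103; Y=-D[...,0]*sn+D[...,1]*c
hsv=cv2.cvtColor(p["color"],cv2.COLOR_RGB2HSV); teal=(hsv[...,0]>80)&(hsv[...,0]<100)&(hsv[...,1]>120)&(abs(X)<120)
print("teal X,Y,Z",np.percentile(X[teal],[1,50,99]),np.percentile(Y[teal],[1,99]),np.percentile(C[...,2][teal],[1,50,99]))
m=(abs(C[...,2]-36)<3)&(X<-85)&(X>-110)&(Y>20)&(Y<95); print("wall",m.sum(),np.percentile(X[m],[2,50,98]))
```

```text
17.2 [579.49  20.97  58.34] [-3.14 -0.    2.96] [-0.07 -0.18 -1.59] 50.12097320568507
tool in chest -71.99679519954117 58.30314535650521
{'n': 892, 'angle': 0.9485824949597114, 'x_at_38': -0.5552856253833554, 'sd': 0.799067306020371}
teal X,Y,Z [-89.6  -61.02 -29.85] [34.3  83.21] [69.95 71.2  72.52]
wall 2007 [-101.34  -98.66  -95.19]
```

View pics/s13.png

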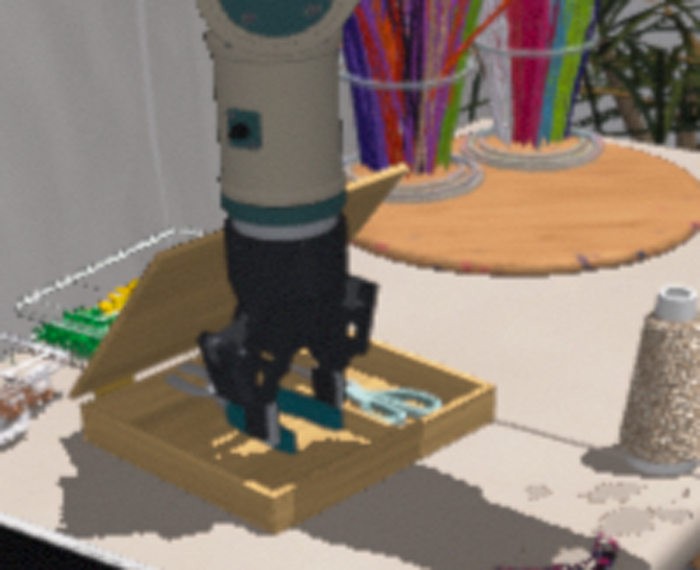

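View pics/w13.png

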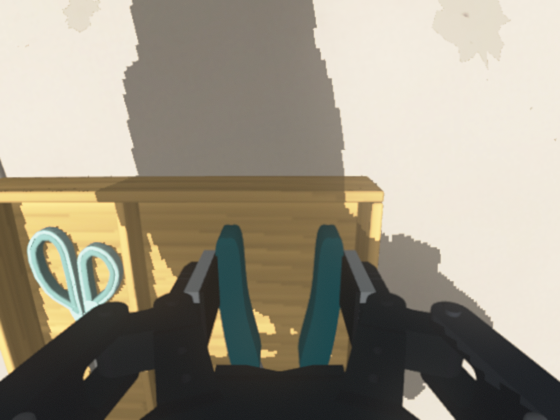

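The wrist view shows both handles inside the bay outline: front wall at row 190, left wall at column 370, divider at column 130. The lid still reads 0.9486 rad. I lower the punch.

>>> drive_tool:
  deltas: "0 0 0.01 0 0.03; 0 0 0.022 0 0.03; 0 0 0.034 0 0.03; 0 0 0.043 0 0.03; 0 0 0.048 0 0.03; 0 0 0.049 0 0.03; 0 0 0.049 0 0.03"

```text
clock: 18.18
eef_pos: [580.3, 21.0, 9.4]
tool_rot: [3.141, 0.0, 2.963]
force: [1.2, -0.1, -1.2]
width: 50.4
```

>>> drive_tool:
  deltas: "0 0 0.001 0 0.03; 0 0 0.002 0 0.03; 0 0 0.002 0 0.03"

```text
clock: 18.55
eef_pos: [580.4, 20.9, 7.8]
tool_rot: [-3.141, 0.001, 2.963]
force: [-0.9, -0.3, 4.4]
width: 49.9
```

Contact is felt: the vertical force went from -1.2 to +4.4 N. I open a little and check.

>>> drive_tool:
  deltas: "0 0 -0.0005 0 0.053; 0 0 -0.0005 0 0.058; 0 0 -0.0005 0 0.058; 0 0 -0.0005 0 0.058"

```text
clock: 19.05
eef_pos: [580.1, 20.9, 7.6]
tool_rot: [3.142, -0.0, 2.963]
force: [-0.0, 0.2, 0.0]
width: 57.8
```

Run:
```python
from lid import *
s=ctrl.read_state(); print(s["clock"],s["eef_pos"],s["tool_rot"],s["force"],s["width"])
p=imaging.get_image("wrist"); save(p,"w14")
```

```text
19.05 [580.10579237  20.94644936   7.63759055] [ 3.14150005e+00 -5.76526777e-05  2.96338316e+00] [-0.04868033  0.2026533   0.04576712] 57.8408074448167
```

View pics/w14.png

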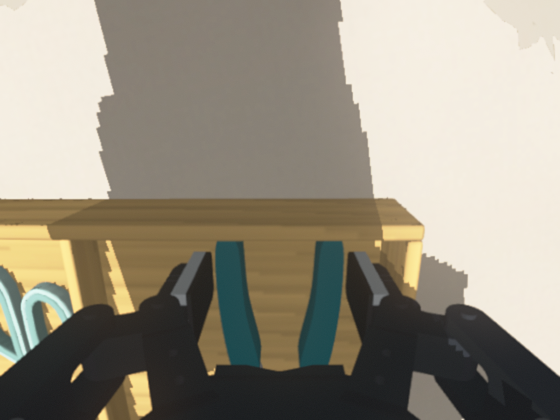

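>>> drive_tool:
  deltas: "0 0 -0.008 0 0.058; 0 0 -0.022 0 0.058; 0 0 -0.045 0 0.058; 0 0 -0.06 0 0.058; 0 0 -0.06 0 0.058; 0.03 0 -0.06 0 0.058; 0.07 0 -0.06 0 0.058; 0.11 0 -0.07 0 0.058; 0.14 0 -0.1 0 0.058; 0.14 0 -0.15 0 0.058; 0.14 0 -0.2 0 0.058; 0.14 0 -0.2 0 0.058"

```text
clock: 20.6
eef_pos: [444.4, 46.2, 210.4]
tool_rot: [3.14, 0.006, 2.963]
force: [-0.6, -0.6, -0.6]
width: 58.1
```

Run:
```python
from lid import *
np.set_printoptions(suppress=True,precision=2)
s=ctrl.read_state(); print(s["clock"],s["eef_pos"],s["force"])
r=np.radians(-10.2); c,sn=np.cos(r),np.sin(r); H=np.array([741.4,-67.4])
for n in ["side","wrist"]:
    p=imaging.get_image(n); save(p,n+"15"); print(n,lid(p))
    C=cloud(p); D=C[...,:2]-H; X=D[...,0]*c+D[...,1]*sn+103; Y=-D[...,0]*sn+D[...,1]*c
    hsv=cv2.cvtColor(p["color"],cv2.COLOR_RGB2HSV); t=(hsv[...,0]>80)&(hsv[...,0]<100)&(hsv[...,1]>120)&(abs(X)<100)&(Y>-15)&(Y<104)&(C[...,2]<60)
    if t.sum()>5: print("teal",t.sum(),np.percentile(X[t],[1,50,99]),np.percentile(Y[t],[1,99]),"z",np.percentile(C[...,2][t],[2,50,98]))
    if n=="side": cv2.imwrite("pics/s15z.png",cv2.resize(p["color"][120:260,180:330],None,fx=4,fy=4,interpolation=cv2.INTER_CUBIC)[:,:,::-1])
    print([(q["score"],q["point"]) for q in models.landmark_of(p,"hole_punch")[:1]])
```

```text
20.6 [444.36  46.24 210.39] [-0.55 -0.61 -0.57]
side {'n': 1624, 'angle': 0.9489226721882826, 'x_at_38': -0.5643344283040115, 'sd': 0.8137874763781098}
teal 161 [-73.07 -47.47 -24.01] [35.04 83.53] z [ 8.21 19.27 22.18]
[(0.59, [240.3, 234.5])]
wrist None
teal 735 [-83.79 -52.32 -25.54] [34.94 82.29] z [19.58 20.75 22.13]
[(0.82, [279.6, 337.0])]
```

View pics/s15z.png

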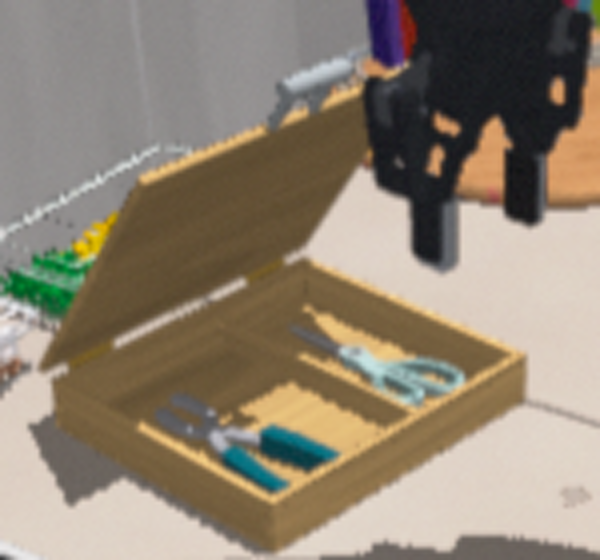

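View pics/wrist15.png

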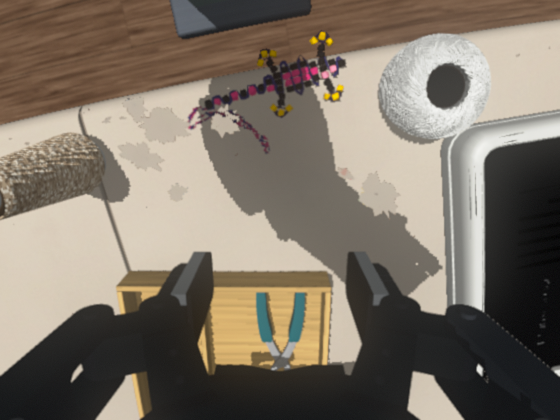

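View pics/side15.png

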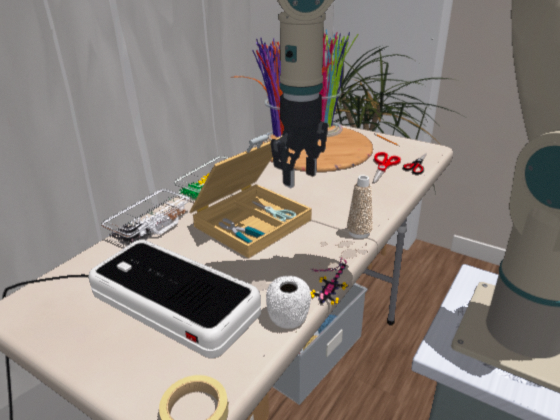

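The punch lies flat: handle tops at about 20.8 mm against 5+16 expected. It is clear of all the walls, the lid is at its stop and the bystanders are unmoved. I let the arm settle, then hand in.

>>> drive_tool:
  deltas: "0 0 0 0 0.058; 0 0 0 0 0.058; 0 0 0 0 0.058"

```text
clock: 21.18
eef_pos: [442.2, 45.8, 207.4]
tool_rot: [3.142, -0.001, 2.964]
force: [0.1, 0.1, 0.3]
width: 58.4
```

```bash
python3 -c "
from lid import *
print(lid(imaging.get_image('side')), ctrl.read_state()['force']); print(ctrl.finish_job())"
```

```text
{'n': 1645, 'angle': 0.9490284992482182, 'x_at_38': -0.5916612607552096, 'sd': 0.8109696545556909} [-0.35119237  0.25102616 -0.0073706 ]
the job is handed in; nothing more can be done
None
```

The lid stands open at its stop, the hole punch lies flat in the wide left bay, and the job is handed in at about 21 s of the 54 s allowed.

- **Lid:** I lifted it by the pull until it would not move any farther, at about 17 N, then let go. The last side-camera fit reads 0.949 rad; the stop is at 0.95.
- **Punch:** I reached in under the leaning lid and lowered it until the floor pushed back with about 4 N before opening the fingers. Its handle tops measure about 21 mm above the table, which is the 5 mm floor plus the 16 mm punch. The last pictures show it clear of the side wall and divider, about 3 mm behind the front wall at the handle ends.
- **Other things:** The last pictures show the cone, ball and lizard unmoved, and the gripper free of everything with wrist force near zero.
- **Disagreements:** The side and top cameras differed by about 6–7 mm on where the lid plane meets the hinge height. Chest wall and pull measurements matched the frame I used to about 2 mm. A lid fit from the last wrist picture gave no result, as the lid was not in view.

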